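# Unstack the setting rings, return each to its nest and shut the gauge case

## Task

The inside jaws of the caliper have been checked, so put the four steel setting rings back in their wooden case: take the stack apart and seat each ring flat on the floor of the round nest made for its size, the one just wider than the ring. When all four are seated and none stands too high for the lid, swing the lid over and shut it fully.

Things in the scene. Friction and masses are not known exactly. Their poses are not given: they have to be found in the camera images.
- ring_20: The smallest of four plain steel setting rings (flat ring gauges, knurled round the outside): outer diameter 20 mm, bore 6 mm, 12 mm thick, lying flat. At the start it tops the stack, lying on the 32 mm ring. Origin at the centre of its underside, z up through the bore.
- ring_32: The second smallest of four plain steel setting rings (flat ring gauges, knurled round the outside): outer diameter 32 mm, bore 14 mm, 12 mm thick, lying flat. At the start it lies in the stack between the 20 mm ring and a larger one. Origin at the centre of its underside, z up through the bore.
- ring_44: The second largest of four plain steel setting rings (flat ring gauges, knurled round the outside): outer diameter 44 mm, bore 22 mm, 14 mm thick, lying flat. At the start it lies on the table, either under the stack or alone. Origin at the centre of its underside, z up through the bore.
- ring_56: The largest of four plain steel setting rings (flat ring gauges, knurled round the outside): outer diameter 56 mm, bore 32 mm, 14 mm thick, lying flat. At the start it lies on the table, either under the stack or alone. Origin at the centre of its underside, z up through the bore.
- nest_20: Black pad, 74 x 74 x 14 mm, fixed in the case; in its middle a round nest 29 mm wide, 5 mm deep, grey-floored, for the 20 mm ring. Origin: centre of the pad's underside, 6 mm above the table; nest floor 9 mm above it. x axis: square to the case's hinge and towards it; y axis along the hinge. The four pads fill the case two by two, 75 mm apart, in any order.
- nest_32: Black pad, 74 x 74 x 14 mm, fixed in the case; in its middle a round nest 41 mm wide, 5 mm deep, grey-floored, for the 32 mm ring. Origin: centre of the pad's underside, 6 mm above the table; nest floor 9 mm above it. x axis: square to the case's hinge and towards it; y axis along the hinge.
- nest_44: Black pad, 74 x 74 x 14 mm, fixed in the case; in its middle a round nest 53 mm wide, 5 mm deep, grey-floored, for the 44 mm ring. Origin: centre of the pad's underside, 6 mm above the table; nest floor 9 mm above it. x axis: square to the case's hinge and towards it; y axis along the hinge.
- nest_56: Black pad, 74 x 74 x 14 mm, fixed in the case; in its middle a round nest 65 mm wide, 5 mm deep, grey-floored, for the 56 mm ring. Origin: centre of the pad's underside, 6 mm above the table; nest floor 9 mm above it. x axis: square to the case's hinge and towards it; y axis along the hinge.
- lid (a joint): Opening angle of the case's lid: 0 shut, 2.1 wide open (past upright, leaning back). The hinge line is the case's far upper edge, 79 mm from the middle of the four pads along their +x, 21 mm above the table. It is stiff: the lid stays where left; 3 N at its free edge moves it. No handle, no catch to work: push it over from behind, then press it down.
- lid_edge (a point): Middle of the lid's free edge, outer face: 158 mm from the hinge line along the lid, 15 mm outward; lid shut, 36 mm above the table at the case's near side. Lid: wooden shell 158 x 158 x 15 mm, 10 mm deep inside; seated rings clear it. Case: wooden box fixed to the table, 158 x 158 mm, rim 21 mm above the table, 4 mm walls; pad tops 20 mm.
Mind the look-alikes: they are no part of the job. What is shaped like the ring_20 but purple or yellow is not meant.

How it is judged:
By the outcome, as a careful person would: the job done as asked, in the order asked, and still so for the second after the job is handed in, with the robot touching nothing.
It also fails if it takes over 125 s, if anything falls off the work surface, if the arm or the gripper's body presses on something with over 40 N, if the wrist force passes 120 N, or if a joint passes its speed limit or range.

## Robot

A 6-joint arm with a two-finger parallel gripper is mounted at the origin on a cart in front of the work surface, level with it; the furniture and walls round the work are solid. World frame = base frame: x ahead of the robot, y to its left, z up, the work surface at z = 0. Lengths are in m, angles in degrees, forces in N, time in s.
With the tool pointing down it reaches from about 0.25 to 0.725 m from the base axis. Payload 4 kg.
Tool frame: the origin (TCP) lies on the centre line of the jaws, within the pads' length; the fingertips stand env.tips_ahead ahead of it and the grasp point (between the pads) lies 8 mm behind it (env.tips_ahead is the distance from the TCP to the fingertips, in m); z points along the fingers, y is the line along which they close (so a half turn about z gives the same grasp; the last joint's range is limited). The gripper opens to 85 mm and grips with 20 to 120 N. Pads are 22 mm wide; open, the fingers measure 114 mm over their backs; the gripper's body (76 mm by 85 mm) begins 54 mm behind the grasp point. The pads swing forward as they close: fully open they stand 13 mm farther back than shut.
Start: joints at [67.151, 13.785, 0.286, 76.501, 0, 90], TCP at [0.194, 0.461, 0.242] pointing down, gripper open.
Joint ranges: [-155.79, 155.79], [-60.16, 107.12], [-62.33, 73.08], [-114, 123.19], [-81.49, 82.49], [-180, 180]. Speed limits (degrees/s): [159.86, 159.86, 180, 180, 180, 180].

## Interface

Orientations are given as [roll, pitch, yaw] about the fixed x, y, z axes, in that order (R = Rz(yaw) Ry(pitch) Rx(roll)).
In Python, from station import env gives the robot as it stands. The module is installed in compiled form; this text tells all that it offers. Calls block until the motion is done:
- env.move_pose(position, orientation): joint-space move of the TCP to a pose.
- env.line_to(position, attitude=None, v=0.15): straight line of the TCP; attitude=None keeps the orientation; v is the mean speed in m/s.
- env.move_j(angles): joint-space move.
- env.ungrasp() and env.gripper_close(): open the fingers fully, or close them until they stop; the grip force is fixed at half the most.
- env.hold(seconds).
- env.ik(position, orientation): joint angles nearest the present ones, or None.
- env.camera(name): name is "scene" or "side" or "wrist"; returns the picture (400x640x3 uint8, red, green, blue); there is no depth.
- env.calibration(name): a dict with "intrinsics" (3x3 intrinsics, pixels), "world_from_camera" (4x4, takes a point from camera to world coordinates). Camera axes: x right, y down, z forward; pixel columns grow to the right and rows downward; lengths in m; the calibration is good to about 2 mm. A picture is of the moment at which its call begins: read the wrist's pose just before it. calibration takes no time and is no camera call; for the wrist camera it gives the pose at the moment of the call.
A pose or a line that the arm cannot do raises env.Unreachable and nothing moves.
- env.hand_in(): hands the job in; it is judged then, once.
Readings, each from a call of its own:
- env.current_t(): time.
- env.current_joint_pos(): joint angles.
- env.current_joint_velocities(): joint speeds.
- env.current_effort(): joint torques, N m.
- env.current_tool_pos(): TCP position.
- env.current_eef_rot(): TCP orientation.
- env.current_wrist_force(): force on the tool from outside, world axes, zero at the start.
- env.current_wrist_torque(): the same for the moment, N m.
- env.current_opening(): finger opening in m.
- env.current_gripper_force(): force on a finger pad.
Only numpy, scipy, OpenCV 4.12 (cv2) and the standard library are available. Lean on these libraries where they do the work, as an engineer would, in place of code of your own. Each camera call takes 0.05 s, during which the arm holds its last target. There are 200 camera calls.

## Working session

There is one attempt and no reset: what is moved stays moved. The work goes in short steps, each a Python script; the robot and the scene stay as the last script left them, time stands still between calls to the robot, and variables do not carry over. Pictures are saved under pics/ and viewed, at most 14 in all, crops included, and the job is handed in when it is done.

```bash
mkdir -p pics; ls; python3 - <<'E'
from station import env
import cv2
for n in("scene","side"):
    cv2.imwrite(f"pics/{n}0.png",env.camera(n)[:,:,::-1]); c=env.calibration(n); print(n,c["intrinsics"],c["world_from_camera"])
print(env.tips_ahead,env.current_eef_rot(),env.current_opening(),env.current_t())
E
```

```text
pics
scene [[373.61141571   0.         322.87431794]
 [  0.         373.61141571 194.71234709]
 [  0.           0.           1.        ]] [[-0.78960796 -0.32136646  0.52272637  0.05044158]
 [-0.6130931   0.37817635 -0.69361336  0.64823089]
 [ 0.02522132 -0.86816257 -0.49563862  0.47403949]
 [ 0.          0.          0.          1.        ]]
side [[505.44955574   0.         320.10504583]
 [  0.         505.44955574 200.39728659]
 [  0.           0.           1.        ]] [[-0.92015278 -0.20935404  0.33089233  0.21475885]
 [-0.39083738  0.43976886 -0.8086096   0.74034173]
 [ 0.02376955 -0.87336947 -0.48647793  0.47689919]
 [ 0.          0.          0.          1.        ]]
0.011 [-1.79894234e+02  5.82950337e-05  1.57150155e+02] 0.08523223195366798 0.1
```

View pics/scene0.png

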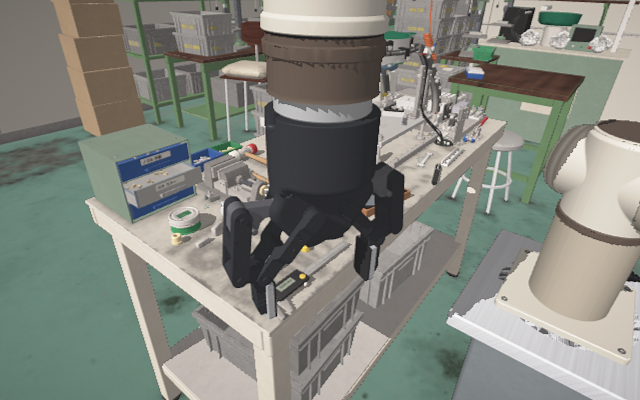

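View pics/side0.png

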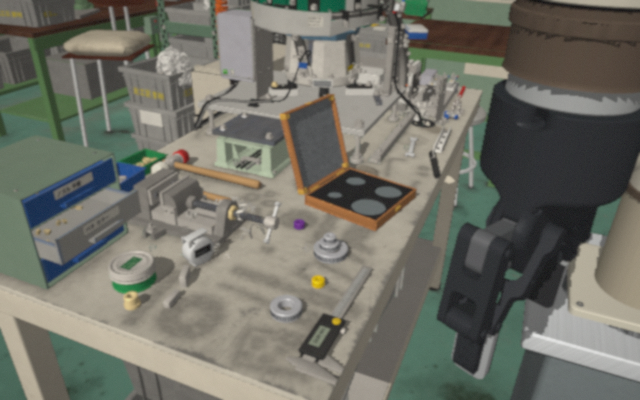

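The side view shows the stack near (331,247), a lone ring near (286,307), the open case near (360,195), with purple and yellow decoys at (299,225) and (318,281). I'll project these to the table, then look from above with the wrist camera.

```bash
cat > h.py <<'E'
from station import env
import numpy as np, cv2
def ray(c,uv,z):
    K=np.array(c["intrinsics"]);T=np.array(c["world_from_camera"])
    d=T[:3,:3]@np.linalg.solve(K,[uv[0],uv[1],1.]); o=T[:3,3]
    return o+d*(z-o[2])/d[2]
def proj(c,p):
    K=np.array(c["intrinsics"]);T=np.array(c["world_from_camera"])
    q=K@(T[:3,:3].T@(np.atleast_2d(p)-T[:3,3]).T); return (q[:2]/q[2]).T
E
python3 - <<'E'
from h import *
c=env.calibration("side")
for n,uv,z in [("stackbot",(331,250),.014),("lone",(286,307),.014),("rimL",(306,198),.021),("rimNear",(377,224),.021),("rimR",(414,191),.021),("hinge",(348,165),.021),("lidtop",(334,97),.15),("lidtop2",(283,115),.15),("n1",(337,188),.02),("n2",(367,207),.02),("n3",(357,181),.02),("n4",(388,194),.02)]:
    print(n,ray(c,uv,z).round(3))
w=env.calibration("wrist"); print(w); 
E
```

```text
stackbot [0.45  0.114 0.014]
lone [0.455 0.266 0.014]
rimL [ 0.552 -0.015  0.021]
rimNear [0.404 0.017 0.021]
rimR [ 0.375 -0.13   0.021]
hinge [ 0.532 -0.185  0.021]
lidtop [ 0.586 -0.227  0.15 ]
lidtop2 [ 0.631 -0.079  0.15 ]
n1 [ 0.515 -0.079  0.02 ]
n2 [ 0.439 -0.033  0.02 ]
n3 [ 0.49  -0.124  0.02 ]
n4 [ 0.418 -0.098  0.02 ]
{'intrinsics': array([[317.08680485,   0.        , 321.1351487 ],
       [  0.        , 317.08680485, 201.59979653],
       [  0.        ,   0.        ,   1.        ]]), 'world_from_camera': array([[ 0.38810743,  0.88584316,  0.25427253,  0.12877195],
       [ 0.92161265, -0.37254758, -0.10880451,  0.4869363 ],
       [-0.00165512,  0.27656862, -0.96099275,  0.37316883],
       [ 0.        ,  0.        ,  0.        ,  1.        ]])}
```

```bash
python3 - <<'E'
from h import *
print(env.ik([.455,.20,.2],[180,0,100]),env.ik([.455,0,.2],[180,0,80]))
for i,(p,y) in enumerate([([.455,.17,.20],100),([.46,-.07,.22],80)]):
    env.move_pose(p,[180,0,y]); c=env.calibration("wrist")
    im=env.camera("wrist"); cv2.imwrite(f"pics/w{i}.png",im[:,:,::-1]); np.savez(f"pics/w{i}.npz",**c,im=im)
print(env.current_t(),env.current_tool_pos())
E
```

```text
[ 23.72839108  14.75488196  -4.85649931  70.38861873   0.
 103.72839108] [  0.          10.1109135  -10.83345433  69.05563217   0.
 100.        ]
2.6083 [ 0.46020253 -0.06868473  0.21987646]
```

View pics/w0.png

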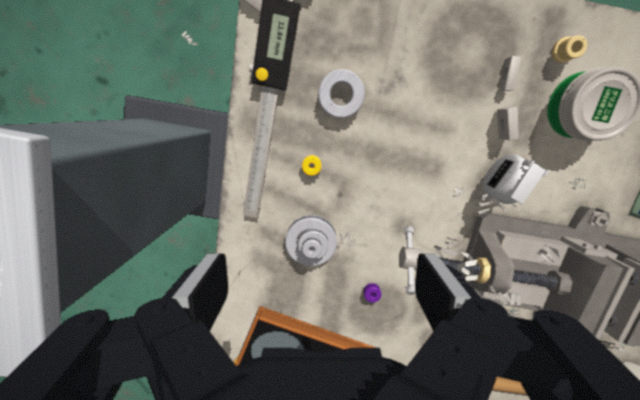

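View pics/w1.png

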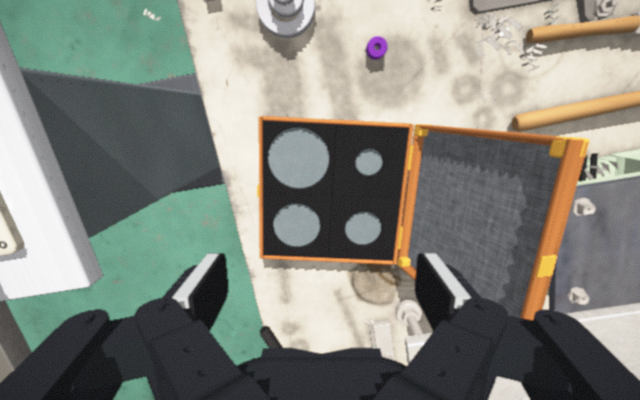

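w0 shows the lone ring near (341,95), the stack near (312,243), a yellow decoy at (311,166) and a purple one at (372,293). w1 shows nests at (298,158) largest, (369,162) smallest, (296,226) and (363,229). I'll fit the case pose and overlay ring models.

```bash
cat > fit.py <<'E'
from h import *
from scipy.optimize import least_squares
d=np.load("pics/w1.npz"); im=d["im"]; hsv=cv2.cvtColor(im,cv2.COLOR_RGB2HSV)
m=(hsv[...,2]>85).astype(np.uint8); n,lab,st,cen=cv2.connectedComponentsWithStats(m)
N={}
for k,(uv) in zip((56,20,44,32),[(298,158),(369,162),(296,226),(363,229)]):
    l=lab[uv[1],uv[0]]; p=ray(d,cen[l],.0175); w=[ray(d,(st[l][0]+q,cen[l][1]),.0175) for q in (0,st[l][2])]
    N[k]=p; print(k,cen[l].round(1),st[l],p.round(4),"w",np.linalg.norm(w[1]-w[0]).round(4))
off={56:(-1,1),20:(1,1),44:(-1,-1),32:(1,-1)}
def cp(x,k):
    c,s=np.cos(x[2]),np.sin(x[2]);a,b=np.array(off[k])*.0375;return np.array([x[0]+c*a-s*b,x[1]+s*a+c*b])
r=least_squares(lambda x:np.concatenate([cp(x,k)-N[k][:2] for k in N]),[.466,-.078,-.17])
print("case",r.x,np.degrees(r.x[2]),(r.fun*1e3).round(1)); np.save("case.npy",r.x)
for k in N: print(k,cp(r.x,k).round(4))
def circ(p,rad,z):
    t=np.linspace(0,2*np.pi,60);return np.c_[p[0]+rad*np.cos(t),p[1]+rad*np.sin(t),0*t+z]
d0=np.load("pics/w0.npz"); S=6
def show(items,box,fn):
    x0,y0,x1,y1=box; I=cv2.resize(d0["im"][y0:y1,x0:x1,::-1],None,fx=S,fy=S,interpolation=cv2.INTER_CUBIC)
    for p,rad,z,col in items:
        q=((proj(d0,circ(p,rad,z))-[x0,y0]+.5)*S).astype(int); cv2.polylines(I,[q],True,col,1)
    return I
if __name__=="__main__":
    L=ray(d0,(341,93),.014)[:2];B=ray(d0,(311,243),.014)[:2]; print(L,B)
    A=show([(L,.022,.014,(0,0,255)),(L,.011,.014,(0,0,255)),(L,.022,0,(0,255,0))],(310,55,375,120),0)
    C=show([(B,.028,.014,(0,0,255)),(B,.028,0,(0,255,0)),(B,.016,.026,(255,0,0)),(B,.010,.038,(0,255,255)),(B,.003,.038,(0,255,255))],(277,205,342,270),0)
    cv2.imwrite("pics/ov.png",np.hstack([A,C]))
E
python3 fit.py
```

```text
56 [298.1 158. ] [ 268  128   62   61 2908] [ 0.4395 -0.0439  0.0175] w 0.0654
20 [368.4 162.1] [355 149  28  27 556] [ 0.512  -0.061   0.0175] w 0.0296
44 [296.2 225. ] [ 273  204   47   43 1584] [ 0.423  -0.1174  0.0175] w 0.0527
32 [362.6 228.2] [345 212  36  33 936] [ 0.4958 -0.1338  0.0175] w 0.0404
case [ 0.4675504  -0.08902722 -0.2232514 ] -12.791363229348912 [-0.2 -0.2  0.5  0.2 -0.3  0.1  0.  -0.1]
56 [ 0.4393 -0.0442]
20 [ 0.5124 -0.0608]
44 [ 0.4227 -0.1173]
32 [ 0.4958 -0.1339]
[0.4577859  0.25810081] [0.4553891  0.10130127]
```

View pics/ov.png

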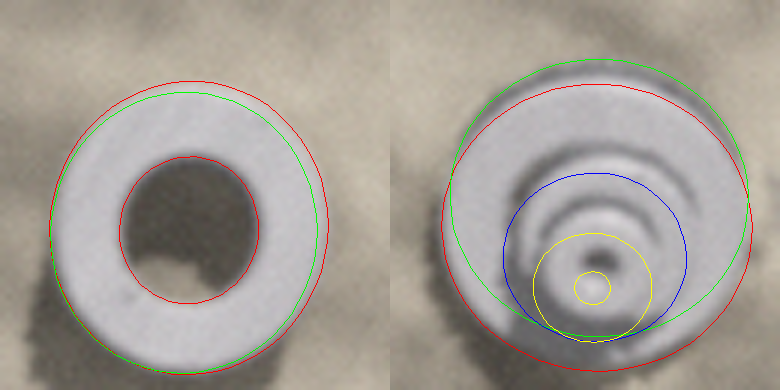

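The case fit is within 0.5 mm. The lone ring is the 44 and the stack base is the 56. I'll take a closer look at the stack to locate the 20's bore and see whether the stack is off-centre.

```bash
cat >> h.py <<'E'
def snap(name,xy,z=.15,yaw=100):
    # view: camera sits on tool +x; stand back so target is in mid image
    a=np.radians(yaw); env.move_pose([xy[0]+.05*np.cos(a),xy[1]+.05*np.sin(a),z],[180,0,yaw])
    c=env.calibration("wrist"); im=env.camera("wrist"); np.savez(f"pics/{name}.npz",**c,im=im); return c,im
def crop(c,im,xyz,fn,h=50,S=6):
    u=proj(c,xyz)[0].astype(int); x0,y0=max(u[0]-h,0),max(u[1]-h,0)
    cv2.imwrite(fn,cv2.resize(im[y0:y0+2*h,x0:x0+2*h,::-1],None,fx=S,fy=S,interpolation=cv2.INTER_CUBIC)); print("crop origin",x0,y0,S)
E
python3 - <<'E'
from h import *
c,im=snap("s1",(.455,.104)); crop(c,im,[.455,.104,.02],"pics/s1.png"); print(c["world_from_camera"][:3,3],env.tips_ahead)
E
```

```text
crop origin 271 198 6
[0.43369653 0.22170561 0.28191679] 0.011
```

View pics/s1.png

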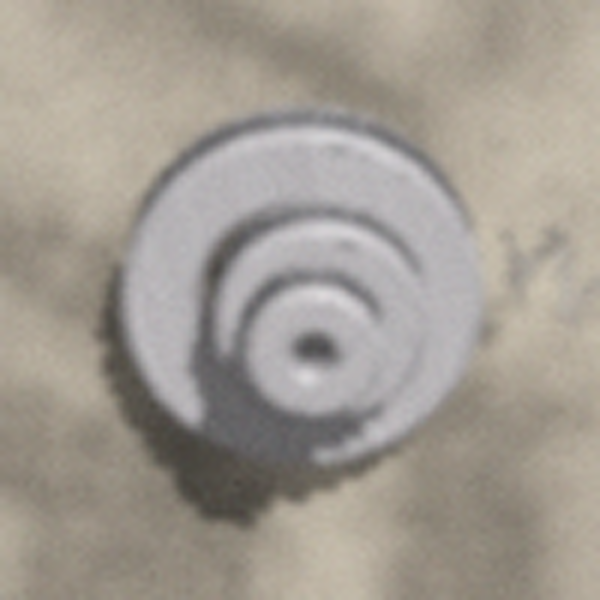

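In s1 (6x crop) the 20's top is centred at about (314,348), the 32's at (321,323), and the 56's at (302,295). I'll project these and grasp the 20.

```bash
cat >> h.py <<'E'
off={56:(-1,1),20:(1,1),44:(-1,-1),32:(1,-1)}
def nest(k):
    x=np.load("case.npy");c,s=np.cos(x[2]),np.sin(x[2]);a,b=np.array(off[k])*.0375
    return np.array([x[0]+c*a-s*b,x[1]+s*a+c*b])
def swing(w): return .076-np.sqrt(.076**2-(w/2)**2)
def pick(k,xy,z0,yaw,above=.006):
    tip=z0+above; z=tip+env.tips_ahead-swing(k/1000)   # TCP height when closed on ring
    env.move_pose([*xy,z+.06],[180,0,yaw]); env.hold(.1); f0=env.current_wrist_force()
    env.line_to([*xy,z],v=.12); env.hold(.1); print("df down",(env.current_wrist_force()-f0).round(1))
    env.gripper_close(); env.hold(.2); print("open",env.current_opening(),"grip",env.current_gripper_force(),"tcp",env.current_tool_pos().round(4))
    env.line_to([*xy,z+.06],v=.12); print("open",env.current_opening(),env.current_t())
    return z
E
python3 - <<'E'
from h import *
d=np.load("pics/s1.npz"); o=np.array([271,198])
for k,uv,z in ((20,(314,348),.038),(32,(321,323),.026),(56,(302,295),.014)):
    p=ray(d,o+np.array(uv)/6-.5,z); print(k,p.round(4))
    if k==20: P=p
pick(20,P[:2],.026,100)
c=env.calibration("wrist");im=env.camera("wrist"); cv2.imwrite("pics/g1.png",im[:,:,::-1])
E
```

```text
20 [0.4557 0.1062 0.038 ]
32 [0.4571 0.1047 0.026 ]
56 [0.4545 0.1033 0.014 ]
df down [ 0.  -1.3 -1.4]
open 0.016404681073351784 grip 58.60800862312317 tcp [0.4558 0.1062 0.0427]
open 0.01641084707982041 6.325
```

View pics/g1.png

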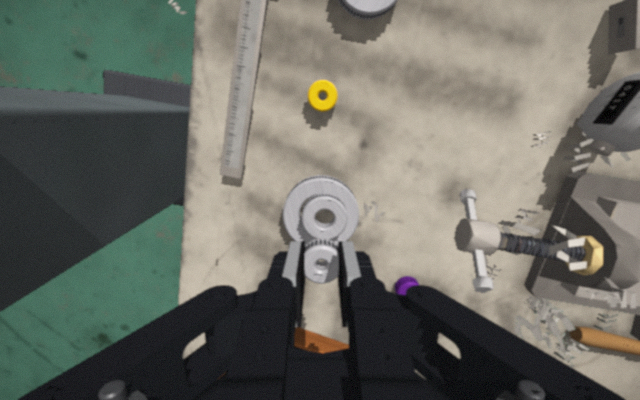

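The 20 is held level between the pads at (321,263), and the 32 and 56 are undisturbed. Next I'll place it with a force-guarded descent.

```bash
cat >> h.py <<'E'
def place(k,zseat,yaw,lift=.08):
    """zseat: TCP z at which the ring should stand on the nest floor"""
    xy=nest(k); env.move_pose([*xy,zseat+.07],[180,0,yaw]); env.line_to([*xy,zseat+.004],v=.12); env.hold(.15)
    f0=env.current_wrist_force(); z=zseat+.004
    while z>zseat-.0015:
        z-=.0005; env.line_to([*xy,z],v=.02); env.hold(.04); f=env.current_wrist_force()-f0
        if np.linalg.norm(f)>5: break
    print("stop",round((z-zseat)*1e3,2),"mm above expected; df",f.round(1),"open",env.current_opening())
    env.ungrasp(); env.hold(.1); env.line_to([*xy,zseat+lift],v=.15); print("t",env.current_t())
E
python3 - <<'E'
from h import *
env.line_to([*env.current_tool_pos()[:2],.13],v=.2)
place(20,.0317,167.2)
c=env.calibration("wrist");im=env.camera("wrist"); cv2.imwrite("pics/p1.png",im[:,:,::-1]); print(proj(c,[*nest(20),.02]))
E
```

```text
stop -0.5 mm above expected; df [-0.9 -0.1  5.1] open 0.016063754006695945
t 12.9583
[[322.37329603 210.67476314]]
```

View pics/p1.png

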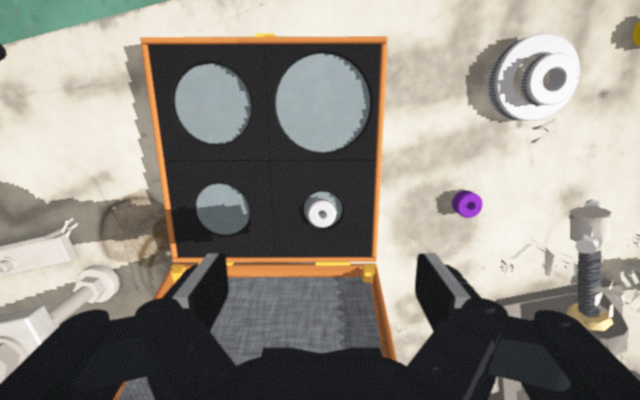

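The 20 sits within its nest at (322,212), and contact came at the expected floor height. Next the 32, then the 44.

```bash
python3 - <<'E'
from h import *
z=pick(32,(.4571,.1047),.014,100); env.line_to([*env.current_tool_pos()[:2],.13],v=.2)
place(32,z-.014+.015,167.2)
c,im=snap("s2",(.4565,.25)); crop(c,im,[.4578,.2581,.014],"pics/s2.png",S=4)
c2,im2=snap("s3",(.4545,.1033)); crop(c2,im2,[.4545,.1033,.014],"pics/s3.png",S=4)
cv2.imwrite("pics/s23.png",np.hstack([cv2.imread("pics/s2.png"),cv2.imread("pics/s3.png")]))
E
```

```text
df down [0.9 0.3 0.2]
open 0.02840279427982504 grip 58.827590346336365 tcp [0.4574 0.1048 0.03  ]
open 0.028315262860398198 16.6417
stop 0.0 mm above expected; df [-2.1  0.5  6.2] open 0.02876863254556433
t 23.025
crop origin 275 187 4
crop origin 271 195 4
```

View pics/s23.png

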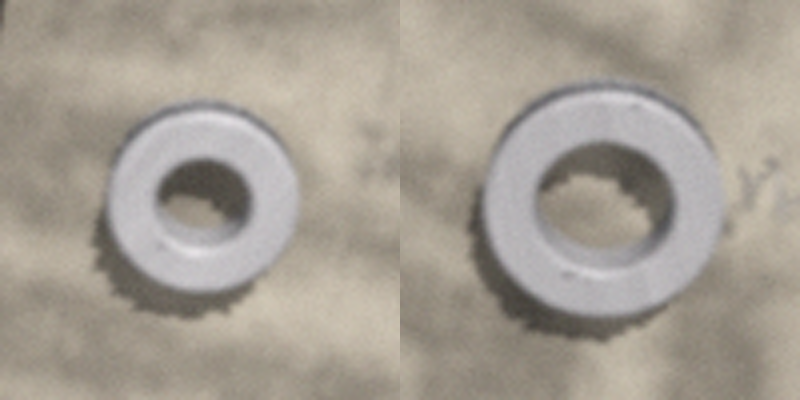

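In s2 (4x) the 44's top is centred at about (203.5,201), and in s3 the 56's is at about (204,203).

```bash
python3 - <<'E'
from h import *
P={}
for k,n,o,uv in ((44,"s2",(275,187),(203.5,201)),(56,"s3",(271,195),(204,203))):
    P[k]=ray(np.load(f"pics/{n}.npz"),np.array(o)+np.array(uv)/4-.5,.014)[:2]; print(k,P[k].round(4))
for k,yaw in ((44,167.2),(56,77.2)):
    z=pick(k,P[k],0,100,.0065)
    if abs(env.current_opening()*1e3-(k-3.6))>4: print("bad grip"); break
    env.line_to([*env.current_tool_pos()[:2],.13],v=.2); place(k,z+.015,yaw)
x=np.load("case.npy")[:2]; c,im=snap("f1",x,.2,80); cv2.imwrite("pics/f1.png",im[:,:,::-1]); print(env.current_t())
E
```

```text
44 [0.4579 0.2592]
56 [0.4546 0.1035]
df down [0.4 0.4 0.5]
open 0.041163791670702575 grip 59.859296679496765 tcp [0.4584 0.2594 0.0152]
open 0.0409982758490721 28.3
stop 0.5 mm above expected; df [-4.4  1.2  6. ] open 0.04093019829087086
t 34.6167
df down [-0.3 -0.4  0.1]
open 0.05322869196045076 grip 61.31737947463989 tcp [0.4552 0.1036 0.0134]
open 0.052893493467653 38.2083
stop 1.0 mm above expected; df [-0.7  0.8  6.3] open 0.05350145265071762
t 43.1083
43.6417
```

View pics/f1.png

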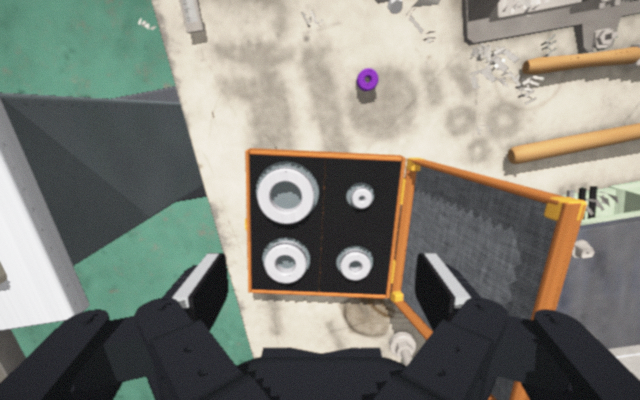

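```bash
python3 - <<'E'
from h import *
d=np.load("pics/f1.npz"); S=4;x0,y0=240,140
I=cv2.resize(d["im"][y0:y0+150,x0:x0+180,::-1],None,fx=S,fy=S,interpolation=cv2.INTER_CUBIC)
t=np.linspace(0,2*np.pi,60)
for k in off:
    for r,z,col in ((k/2000+.0045,.02,(0,255,0)),(k/2000,.015+(.014 if k>40 else .012),(0,0,255))):
        p=nest(k); q=((proj(d,np.c_[p[0]+r*np.cos(t),p[1]+r*np.sin(t),0*t+z])-[x0,y0]+.5)*S).astype(int); cv2.polylines(I,[q],True,col,1)
cv2.imwrite("pics/f1o.png",I)
E
```

```text
(no output)
```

View pics/f1o.png

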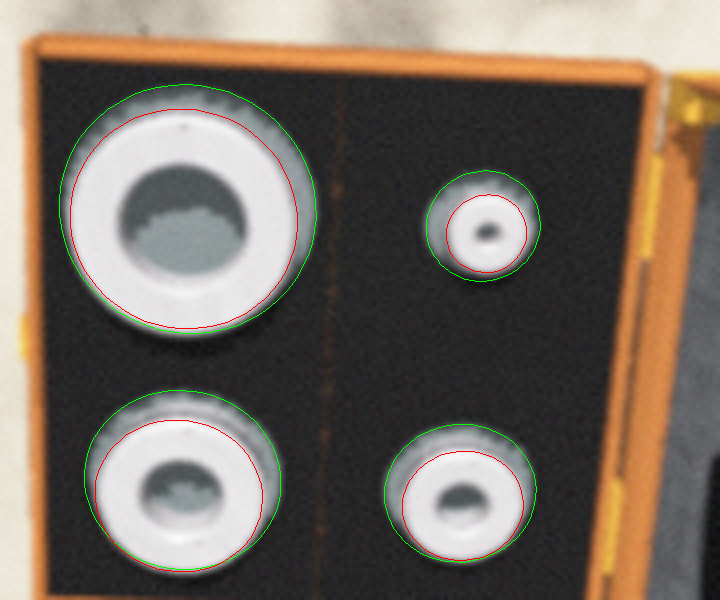

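All four rings lie inside their nests (green) and match the seated-height outlines (red) to about 1 mm, so they are flat. Before planning the lid push, I'll check the lid angle and the space behind it.

```bash
cat >> h.py <<'E'
cx=np.load("case.npy"); ex=np.array([np.cos(cx[2]),np.sin(cx[2]),0]); ey=np.array([-ex[1],ex[0],0]); ez=np.array([0,0,1.])
H=np.array([cx[0],cx[1],.021])+.079*ex
def lp(th,s,o,y=0): return H+s*(-np.cos(th)*ex+np.sin(th)*ez)+o*(np.sin(th)*ex+np.cos(th)*ez)+y*ey
E
python3 - <<'E'
from h import *
E=lp(2.1,.158,.015); print("H",H,"E",E)
for dx in (.02,.03,.04):
  for z in (.12,.14,.18,.2):
    p=E+dx*ex; print(dx,z,np.hypot(*p[:2]).round(3),env.ik([p[0],p[1],z+.011],[180,0,167.2]) is not None,end=" | ")
env.move_pose([.22,-.36,.28],[180,0,60])
out=[]
for n,box in (("scene",(210,70,200,150)),("side",(180,40,260,195))):
    c=env.calibration(n); im=env.camera(n)[:,:,::-1].copy(); S=3
    x0,y0,w,h=box; 
    def P(p): return tuple(((proj(c,p)[0]-[x0,y0]+.5)*S).astype(int).tolist())
    x0,y0=(np.array(proj(c,E)[0])-[100,60]).astype(int); x0=max(x0,0);y0=max(y0,0)
    I=cv2.resize(im[y0:y0+190,x0:x0+133],None,fx=S,fy=S,interpolation=cv2.INTER_CUBIC)
    for th,col in ((2.1,(0,0,255)),(1.9,(0,255,0))):
        for a,b in (((0,.079),(.158,.079)),((.158,.079),(.158,-.079)),((.158,-.079),(0,-.079))):
            cv2.line(I,P(lp(th,a[0],0,a[1])),P(lp(th,b[0],0,b[1])),col,1)
    q=E+.03*ex; q1=q.copy(); q1[2]=.12; q0=q.copy(); q0[2]=0
    cv2.line(I,P(q1),P(q1+.08*ez),(255,0,255),2); cv2.line(I,P(q0),P(q1),(255,255,0),1)
    out.append(I)
cv2.imwrite("pics/lid.png",np.hstack(out)); print(np.hstack(out).shape)
E
```

```text
H [ 0.54458984 -0.10651794  0.021     ] E [ 0.63500276 -0.12704492  0.14981439]
0.02 0.12 0.668 True | 0.02 0.14 0.668 True | 0.02 0.18 0.668 True | 0.02 0.2 0.668 True | 0.03 0.12 0.678 True | 0.03 0.14 0.678 True | 0.03 0.18 0.678 True | 0.03 0.2 0.678 True | 0.04 0.12 0.688 True | 0.04 0.14 0.688 True | 0.04 0.18 0.688 True | 0.04 0.2 0.688 True | (570, 798, 3)
```

View pics/lid.png

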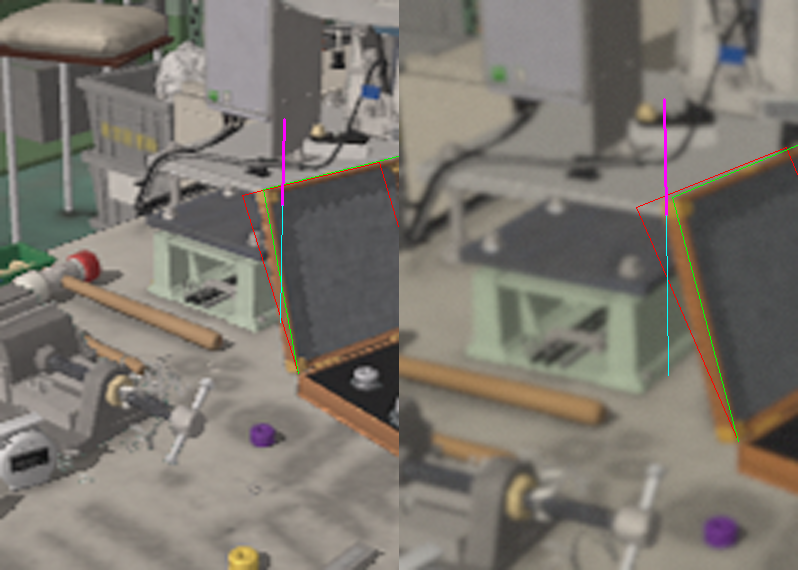

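The lid stands at about 1.9 rad (the green outline matches) and its free edge is about 0.165 m high. The mint stand behind it is only about 0.07 m high, so the tips at 0.14 m clear it. I'll close the fingers, go behind the lid and follow the arc down.

```bash
python3 - <<'E'
from h import *
R=[180,0,167.2]; ta=env.tips_ahead
def tool(th,gap=0):
    c=lp(th,.135,.015); E=lp(th,.158,.015)
    if th>np.pi/2: c=c+max(0,np.dot(E-c,ex))*ex; c[2]=E[2]-.025
    return c+(.011+gap)*ex+ta*ez
env.gripper_close(); print(env.current_opening(),env.tips_ahead)
a=tool(1.9,.025); h=a.copy(); h[2]=.24
env.move_pose([.45,-.2,.3],R); env.move_pose(h,R); env.line_to(a,v=.1); env.hold(.15)
f0=env.current_wrist_force(); print("behind",env.current_tool_pos().round(3),f0.round(1),env.current_t())
for th in np.r_[np.arange(1.9,.2,-.1),.12,.08]:
    env.line_to(tool(th),v=.08); f=env.current_wrist_force()-f0; print(round(th,2),f.round(1))
    if np.linalg.norm(f)>30: print("ABORT"); break
else:
    p=env.current_tool_pos(); p=tool(.08)
    while p[2]>.034+ta:
        p[2]-=.001; env.line_to(p,v=.03); env.hold(.03); f=env.current_wrist_force()-f0
        if f[2]>20: break
    print("press",(env.current_tool_pos()-[0,0,ta]).round(4),f.round(1))
print(env.current_t())
E
```

```text
0.00011356605280510601 0.011
behind [ 0.644 -0.129  0.153] [ 0.6 -0.4 -0.6] 49.2583
1.9 [-1.  -0.3  0.2]
1.8 [-0.1  0.6  0.4]
1.7 [-0.4  0.1  0. ]
1.6 [-0.7  0.4  1.8]
1.5 [0.  0.7 0.6]
1.4 [-0.7 -0.1  0. ]
1.3 [-0.9  0.   0. ]
1.2 [ 0.2 -0.3 -0. ]
1.1 [-0.5  0.4  0.5]
1.0 [-1.   0.   0.3]
0.9 [0.1 0.6 0.4]
0.8 [-0.   1.1  0.2]
0.7 [-0.5  0.5  0.5]
0.6 [-0.7  0.8  0.1]
0.5 [-0.6  0.7  0.7]
0.4 [-0.1 -0.2  0.3]
0.3 [-0.1  0.2  0.3]
0.12 [0.1 0.3 0.1]
0.08 [-0.4  1.3  0.2]
press [ 0.4254 -0.0795  0.0358] [-7.6  2.7 22.6]
59.2917
```

The press stopped at 0.0358 m, which is the shut-lid height of 0.036. I'll back off and check with a picture.

```bash
python3 - <<'E'
from h import *
p=env.current_tool_pos(); env.line_to([p[0],p[1],.2],v=.15); env.move_pose([.22,-.36,.28],[180,0,60]); env.hold(.3)
c=env.calibration("side"); im=env.camera("side")[:,:,::-1]; S=4
def P(p): return tuple(((proj(c,p)[0]-[x0,y0]+.5)*S).astype(int).tolist())
u=proj(c,[*cx[:2],.03])[0].astype(int); x0,y0=u[0]-80,u[1]-60
I=cv2.resize(im[y0:y0+120,x0:x0+160],None,fx=S,fy=S,interpolation=cv2.INTER_CUBIC)
q=[P(lp(0,s,.015,y)) for s,y in ((0,.079),(.158,.079),(.158,-.079),(0,-.079))]
cv2.polylines(I,[np.array(q)],True,(0,255,0),1); cv2.imwrite("pics/shut.png",I); print(env.current_t())
E
```

```text
62.1667
```

View pics/shut.png

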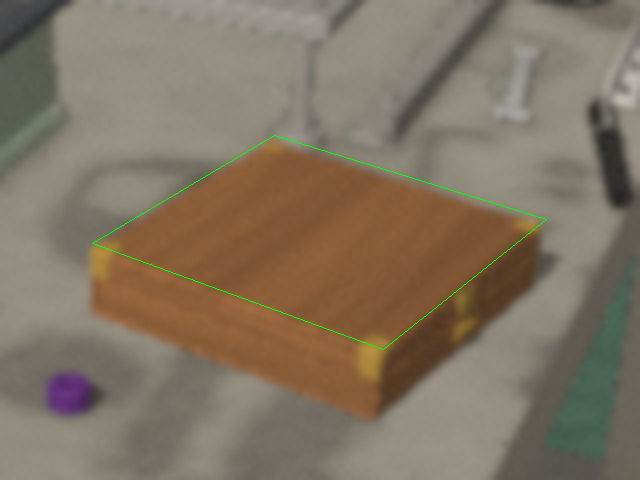

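The lid is fully shut: its top, with near corner at (385,348), matches the shut-lid outline.

```bash
python3 -c "
from station import env
print(env.hand_in())"
```

```text
the job is handed in; nothing more can be done
None
```

All four setting rings are seated flat in their own nests, the lid is fully shut, and the job was handed in at about 62 s of the 125 s allowed.

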